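# Fit the clamp lever on the splined shaft and swing it home

## Task

Fit the knobbed clamp lever onto the upright splined shaft of the fibre clamping unit: turn it until the splines mesh, with its arm pointing to the left half of the unit (as seen from the robot), and slide it fully down onto the collar without forcing it. Then swing it clockwise (seen from above), gently, until its arm rests against the stop post, and let go; leave the small plain lever where it lies.

Things in the scene. Friction and masses are not known exactly. Their poses are not given: they have to be found in the camera images.
- lever: The clamp lever, bare aluminium with an upright black knob, 0.16 to 0.3 kg, lying flat. Origin: centre of the hub's underside on the bore axis; x along the arm, z up. Hub: square block 52 x 52 mm, 28 mm high; its faces to +y and -y are free to grasp. Arm: bar 16 mm wide, 12 mm thick, flush with the underside, reaching 114 mm from the bore axis. It balances about 8 mm out along the arm.
- lever_tip (a point): Middle of the lever's arm, 100 mm from the bore axis, 6 mm above the underside; axes as the lever's. The knob, 14 mm in diameter, stands 104 mm from the axis, its top 34 mm above the underside.
- lever_bore (a point): Centre of the bore's top end, 28 mm above the lever's underside; axes as the lever's. The bore goes right through and has four inward splines at a 90 degree pitch, one of them in the arm's direction: 6 mm wide, 25.4 mm between opposite tips, roots about 38 mm across.
- unit: Fibre clamping unit, black box fixed to the bench. Origin: on the shaft axis at bench level; z up, x away from the robot (at yaw 0), y left. Box: x -120 to +70, y -85 to +85 mm, top at 45 mm. Two aluminium clamps on it at x -109 to -63 mm, top at 69 mm. Arm angles are counted from its x axis, counter-clockwise positive: above 0 is the left half.
- seat (a point): Centre of the top face of the unit's steel collar (48 mm diameter), 57 mm above the bench, on the shaft axis; the hub's underside must sit here. Axes as the unit's. From it rises the shaft: four outward splines (12.5 mm wide, 36 mm over the tips, 90 degree pitch) up to 18 mm above this point, then a smooth pilot nose.
- shaft_nose (a point): Top of the shaft, 28 mm above the seat; axes as the unit's, not the shaft's. Nose 22 mm in diameter, tapered to 12 mm in its last 5 mm. The shaft's rotation differs each time and is not reported: the lever meshes only when turned to it (within about 0.05 rad), at every 90 degrees, found by feel: pressed with under 8 N on the spline tops it slides round, then drops in.
- post (a point): Top centre of the stop post, a steel pin 12 mm in diameter standing on the unit from 45 to 71 mm height, at x +47.3, y -58.2 mm of the unit. The seated arm rests against it at -0.70 rad from the unit's x axis. The shaft turns with the lever against a steady drag of about 0.2 N m and stays where it is left.
- plain_lever: A smaller bare lever, to be left alone: octagonal hub 30 mm across, 16 mm high, small smooth bore; arm 12 mm wide, 8 mm thick, reaching 89 mm from the bore axis; no knob. Origin: centre of the hub's underside; x along the arm.
Mind the look-alikes: they are no part of the job. What is shaped like the lever but green is not meant.

How it is judged:
On the way:
1. the lever is fully down on the splined shaft, its arm pointing to the left half of the unit (z of lever in the frame of seat below 0.003 m and horizontal distance between lever and seat below 0.003 m and angle between lever's own z axis and vertical below 0.06 rad and y of lever_tip in the frame of seat above 0 m), for 0.1 s.
At the end, for the whole second after the job is handed in: The lever sits on the shaft with its underside within 3 mm of the collar, its bore within 3 mm of the shaft axis and no more than 0.06 rad from level; its arm rests against the stop post (tip within about 7 mm of touching), at rest and released (z of lever in the frame of seat below 0.003 m and horizontal distance between lever and seat below 0.003 m and angle between lever's own z axis and vertical below 0.06 rad and y of lever_tip in the frame of seat below -0.059 m and x of lever_tip in the frame of seat above 0.06 m and linear speed of lever below 0.01 m/s).
It fails at once if the lever is forced against the unit, its shaft or its stop post with more than 40 N of contact force (contact force between lever and unit above 40 N).
It fails at once if the small plain lever is shifted by more than 25 mm (distance of plain_lever from where it was at the start of the episode above 0.025 m).
It also fails if it takes over 72 s, if anything falls off the work surface, if the arm or the gripper's body presses on something with over 40 N, if the wrist force passes 120 N, or if a joint passes its speed limit or range.

## Robot

A 7-joint arm with a two-finger parallel gripper is mounted at the origin on the work surface. World frame = base frame: x ahead of the robot, y to its left, z up, the work surface at z = 0. Lengths are in m, angles in rad, forces in N, time in s.
With the tool pointing down it reaches from about 0.4 to 0.85 m from the base axis. Payload 4.5 kg.
Tool frame: the origin (TCP) lies midway between the tips of the shut fingers; the grasp point (between the pads) lies 19 mm behind it; z points along the fingers, y is the direction in which the jaws open and shut (so a half turn about z gives the same grasp; the last joint's range is limited). The gripper opens to 88 mm and grips with 3 to 60 N. Pads are 18 mm wide; open, the fingers measure 123 mm over their backs; the gripper's body (75 mm by 187 mm) begins 45 mm behind the grasp point.
Start: joints at [-1.095, 0.689, -0.195, 1.565, 0.157, 0.902, -0.215], TCP at [0.267, 0.565, 0.239] pointing down, gripper open.
Joint ranges: [-3.01, 3.01], [-0.46, 2.08], [-1.47, 1.51], [0.13, 2.56], [-1, 4.14], [0.04, 2.09], [-2.66, 2.66]. Speed limits (rad/s): [2.57, 2.57, 3.14, 3.14, 3.14, 3.14, 3.14].

## Interface

Orientations are given as a unit quaternion [x, y, z, w].
In Python, from plant import r gives the robot as it stands. The module is installed in compiled form; this text tells all that it offers.
- The arm moves only by the tool carry_out, never from a script. Its argument "commands" is a list of rows, each a list of 6 numbers: the shift along the tool's x, y, z in m, then the turn, a rotation vector about the tool's x, y, z in degrees. In form: [[dx, dy, dz, wx, wy, wz], ...]. A call has 1 to 12 rows; each row is the pose to reach, as a shift and turn from the pose commanded when the call began, along the tool's axes at that moment; what a row does not reach only later rows make up. A row lasts 1/10 s, in which the tool goes at most 50 mm and 8.59 degrees, less where a joint would pass 70% of its speed; a pose out of reach is approached as far as the arm can. A call with a gripper value outside its range is refused whole. "fingers" is the closure in counts, from 0 (fully open) to 255 (shut), set as the call begins (left out, the last holds). The fingers move at their own pace and stop on an object; "grip_force" is the grip in N (left out, the last holds). Time passes only in rows, so rows that repeat a pose let the fingers close. It gives the time, the measured TCP pose, the force and the opening at its end, in the units of the state.
- r.get_state(): the state, without advancing time (a new reading comes with each control period).
- r.snapshot(name): name is "side" or "top" or "wrist"; returns a dict with "img" (384x512x3 uint8, blue, green, red), "intrinsics" (3x3 intrinsics, pixels), "extrinsics" (4x4, takes a point from camera to world coordinates); the wrist camera has in their place "tool_from_camera" (4x4, takes a point from camera to tool coordinates, whose origin is the TCP and whose axes are the flange's). Camera axes: x right, y down, z forward; pixel columns grow to the right and rows downward; lengths in m; the calibration is good to about 2 mm. A picture is of the moment at which its call begins: read the wrist's pose just before it. There is no depth.
- r.finish_job(): hands the job in, once; it reports no verdict.
Trained networks look in a picture, given as the dict that the camera call returned (one of the last four; its "shot" number tells which), for a name from the list of things; names that differ only in an ending like _2 or _b are one class to them, and where a whole thing is asked for, a point or a joint stands for the part that bears it (a point fixed in the world has none). Each returns a list of dicts, best first, with "p" (0 to 1); they miss things now and then, are a little off and sometimes report something else, mostly with a low value. They report only what shows in the picture. A call takes as long as a camera call. They do not tell look-alikes from the thing itself.
- r.spot_in(picture, label): "xyz" ([x, y, z] in m, in world coordinates, good to about 4 mm: the middle of the surface that is visible of it).
- r.spot_point(picture, label): "xyz" ([x, y, z] in m, in world coordinates, good to about 4 mm: a listed point, or the origin of a listed thing).
The state is a dict: "clock": time; "q": joint angles; "qd": joint speeds; "joint_torque": joint torques, N m; "tool_pos": TCP position; "eef_rot": TCP orientation; "contact_force": force on the tool from outside, world axes, zero at the start; "moment": the same for the moment, N m; "opening": opening from 0.0 (shut) to 1.0 (fully open).
Only numpy, scipy, OpenCV 4.12 (cv2) and the standard library are available. Lean on these libraries where they do the work, as an engineer would, in place of code of your own. Each camera call takes 0.05 s, during which the arm holds its last target.

## Working session

There is one attempt and no reset: what is moved stays moved. The work goes in short steps, Python scripts to look and compute and a tool call to move; the robot and the scene stay as the last step left them, time stands still between calls to the robot, and variables do not carry over. Pictures are saved under pics/ and viewed, and the job is handed in when it is done.

Besides the shell and the picture viewer there is one more tool, called after "Request:" in YAML: its name, and indented under it one key for each argument. carry_out: Moves the arm, as the interface text tells. Its arguments: {"type":"object","properties":{"commands":{"type":"array","items":{"type":"array","items":{"type":"number"}}},"fingers":{"type":"number"},"grip_force":{"type":"number"}},"required":["commands"]}

```bash
mkdir -p pics; python3 - <<'E'
from plant import r
import cv2,numpy as np
s=r.get_state(); print(s)
for n in ["side","top"]:
    p=r.snapshot(n); cv2.imwrite(f"pics/{n}0.png",p["img"]); print(n,p["shot"],np.round(p["extrinsics"],3).tolist(),p["intrinsics"])
    for l in ["lever","lever_tip","lever_bore","unit","seat","shaft_nose","post","plain_lever"]:
        print(l,[(np.round(d["xyz"],4).tolist(),round(d["p"],2)) for d in r.spot_point(p,l)][:4])
E
```

```text
{'clock': 0.0, 'q': array([-1.09523851,  0.689946  , -0.19447273,  1.56629887,  0.15732095,
        0.90249318, -0.21511366]), 'qd': array([ 1.83381131e-04,  7.50323565e-04,  6.16755554e-04, -3.57768066e-05,
       -1.18841968e-03,  1.19142391e-03,  1.44332868e-03]), 'joint_torque': array([ 3.15109301e-04, -5.27556109e+01, -1.26717377e+00, -1.53427023e+01,
       -5.26783406e-02,  6.31302901e-03,  1.58718744e-04]), 'tool_pos': array([0.26701711, 0.56442341, 0.23794472]), 'eef_rot': array([ 2.19064574e-01,  9.75709968e-01, -8.70997484e-04, -1.07894916e-04]), 'contact_force': array([0.3296388 , 0.45724621, 0.2674601 ]), 'moment': array([0.00593576, 0.01656381, 0.02172106]), 'opening': 0.9995153841167778}
side 1 [[0.998, -0.04, 0.054, 0.425], [-0.067, -0.512, 0.857, -0.761], [-0.007, -0.858, -0.513, 0.567], [0.0, 0.0, 0.0, 1.0]] [[355.93756244   0.         257.47443524]
 [  0.         355.93756244 192.81230205]
 [  0.           0.           1.        ]]
lever [([0.3789, -0.0531, -0.0004], 0.94), ([0.3167, 0.1549, 0.0007], 0.83), ([0.4954, 0.1073, 0.0016], 0.77), ([0.2463, 0.2688, -0.002
[... 749 characters left out ...]
40312 ]
 [  0.           0.           1.        ]]
lever [([0.3108, 0.1535, 0.0023], 0.89), ([0.4942, 0.1099, -0.0003], 0.77), ([0.3744, -0.0555, -0.0013], 0.65), ([0.2491, 0.2688, 0.0021], 0.62)]
lever_tip [([0.4606, -0.0031, 0.0061], 0.62), ([0.262, 0.3658, 0.005], 0.61), ([0.5979, 0.101, 0.007], 0.59), ([0.3934, 0.0949, 0.0052], 0.56)]
lever_bore [([0.4919, 0.1112, 0.0269], 0.83), ([0.3746, -0.0554, 0.0257], 0.73), ([0.3108, 0.1573, 0.0257], 0.66), ([0.249, 0.268, 0.0273], 0.6)]
unit [([0.563, -0.23, 0.0012], 0.59)]
seat [([0.5614, -0.2307, 0.0595], 0.84)]
shaft_nose [([0.5564, -0.2285, 0.0863], 0.59)]
post [([0.6075, -0.2894, 0.0724], 0.61)]
plain_lever [([0.5077, 0.2791, 0.0017], 0.83)]
```

View pics/side0.png

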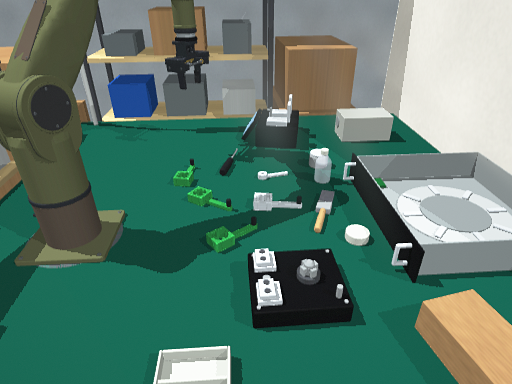

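View pics/top0.png

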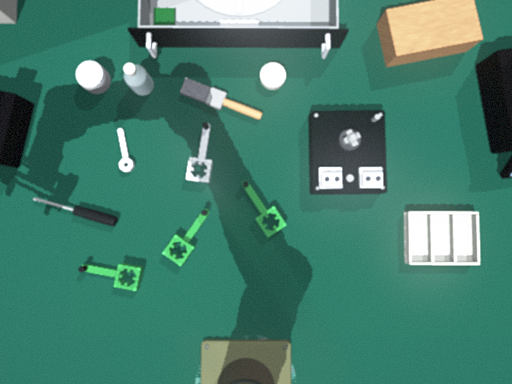

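The real lever is the bare aluminium one with the black knob: hub at about px (199,169) and knob at (206,126) in the top view. The three green ones are decoys, and the small plain lever is at (125,160). The unit, at about (347,152), is close to yaw 0. Next I'll write helpers and go above the lever for a wrist view.

```bash
cat > h.py <<'E'
from plant import r
import cv2,numpy as np
from scipy.spatial.transform import Rotation as R
def st(): 
    s=r.get_state(); return s
def yaw(s):
    M=R.from_quat(s["eef_rot"]).as_matrix(); return np.degrees(np.arctan2(M[1,1],M[0,1])),M
def show(s=None):
    s=s or st(); print("t",round(s["clock"],2),"pos",np.round(s["tool_pos"],4),"yaw_y",round(yaw(s)[0],2),"tilt",np.round(yaw(s)[1][:,2],4),"F",np.round(s["contact_force"],1),"M",np.round(s["moment"],2),"op",round(s["opening"],3),"q",np.round(s["q"],2)); return s
def row(pos,yawdeg,s=None):
    """row for target TCP pos and y_tool world angle, pointing down"""
    s=s or st(); M=yaw(s)[1]
    a=np.radians(yawdeg); y=np.array([np.cos(a),np.sin(a),0]); z=np.array([0,0,-1.]); x=np.cross(y,z)
    T=np.stack([x,y,z],1)
    d=M.T@(np.array(pos)-s["tool_pos"]); w=np.degrees(R.from_matrix(M.T@T).as_rotvec())
    print("row",np.round(d,4).tolist(),np.round(w,2).tolist())
def wcam(s,p):
    T=np.eye(4);T[:3,:3]=yaw(s)[1];T[:3,3]=s["tool_pos"]; return T@p["tool_from_camera"]
def proj(X,K,E):
    Xc=np.linalg.inv(E)@np.append(X,1); u=K@Xc[:3]; return u[:2]/u[2]
def unproj(uv,z,K,E):
    d=E[:3,:3]@np.linalg.solve(K,np.array([*uv,1.])); o=E[:3,3]; return o+d*(z-o[2])/d[2]
E
python3 - <<'E'
from h import *
s=show(); row([0.49,0.11,0.24],-95,s)
p=r.snapshot("wrist"); print(p["intrinsics"],np.round(p["tool_from_camera"],3)); cv2.imwrite("pics/w0.png",p["img"])
E
```

```text
t 0.9 pos [0.2672 0.565  0.2387] yaw_y 64.69 tilt [ 0.e+00  1.e-04 -1.e+00] F [-0.2 -0.6 -0.5] M [ 0.01 -0.05 -0.  ] op 1.001 q [-1.1   0.69 -0.19  1.57  0.16  0.9  -0.22]
row [-0.3959, -0.3161, -0.0013] [-0.0, -0.01, 159.69]
[[292.53798597   0.         258.40667927]
 [  0.         292.53798597 190.36444792]
 [  0.           0.           1.        ]] [[-0.    -0.962 -0.273  0.071]
 [ 1.    -0.     0.001  0.001]
 [-0.001 -0.273  0.962 -0.145]
 [ 0.     0.     0.     1.   ]]
```

Request:
carry_out:
  commands:
    - [-0.033,-0.026,0,0,0,8]
    - [-0.066,-0.053,0,0,0,16]
    - [-0.1,-0.08,0,0,0,24]
    - [-0.133,-0.106,0,0,0,32]
    - [-0.166,-0.132,0,0,0,40]
    - [-0.2,-0.158,0,0,0,48]
    - [-0.233,-0.185,0,0,0,56]
    - [-0.266,-0.21,0,0,0,64]
    - [-0.3,-0.237,0,0,0,72]
    - [-0.333,-0.264,0,0,0,80]
    - [-0.366,-0.29,0,0,0,88]
    - [-0.396,-0.316,0,0,0,96]

```text
clock: 2.15
tool_pos: [0.4911, 0.1084, 0.239]
eef_rot: [0.873, 0.487, 0.001, 0.0]
contact_force: [1.1, 0.6, 0.3]
opening: 0.999
```

```bash
python3 - <<'E'
from h import *
s=show(); row([0.45,0.11,0.24],-95,s)
E
```

```text
t 2.15 pos [0.4911 0.1084 0.239 ] yaw_y -31.65 tilt [ 1.1e-03  5.0e-04 -1.0e+00] F [1.1 0.6 0.3] M [-0.06  0.05 -0.04] op 0.999 q [-0.46  0.54  0.23  1.94 -0.19  0.68 -0.66]
row [-0.0202, -0.0358, -0.001] [0.01, -0.07, 63.35]
```

Request:
carry_out:
  commands:
    - [-0.005,-0.009,0,0,0,8]
    - [-0.01,-0.018,0,0,0,16]
    - [-0.015,-0.027,0,0,0,24]
    - [-0.02,-0.036,0,0,0,32]
    - [-0.02,-0.036,0,0,0,40]
    - [-0.02,-0.036,0,0,0,48]
    - [-0.02,-0.036,0,0,0,56]
    - [-0.02,-0.036,0,0,0,63.5]
    - [-0.02,-0.036,0,0,0,63.5]
    - [-0.02,-0.036,0,0,0,63.5]

```text
clock: 3.15
tool_pos: [0.449, 0.1119, 0.2387]
eef_rot: [0.999, -0.04, 0.0, -0.0]
contact_force: [-0.8, -0.0, -0.7]
opening: 1.0
```

```bash
python3 - <<'E'
from h import *
s=show()
p=r.snapshot("wrist"); cv2.imwrite("pics/w1.png",p["img"])
E=wcam(s,p);K=p["intrinsics"]; np.savez("w1.npz",E=E,K=K)
for l in ["lever","lever_tip","lever_bore"]:
    print(l,[(np.round(d["xyz"],4).tolist(),round(d["p"],2)) for d in r.spot_point(p,l)][:4])
show()
E
```

```text
t 3.15 pos [0.449  0.1119 0.2387] yaw_y -94.61 tilt [ 1.e-04  1.e-04 -1.e+00] F [-0.8 -0.  -0.7] M [-0.02  0.16 -0.03] op 1.0 q [-0.71  0.55  0.58  2.06 -0.48  0.67 -1.47]
lever [([0.3719, -0.0546, 0.0002], 0.98), ([0.3067, 0.1587, -0.0001], 0.94), ([0.4981, 0.1108, -0.0009], 0.78), ([0.2469, 0.2723, 0.0016], 0.75)]
lever_tip [([0.3917, 0.0962, 0.0065], 0.97), ([0.5959, 0.0971, 0.0059], 0.85), ([0.4584, 0.006, 0.0074], 0.67)]
lever_bore [([0.2477, 0.2703, 0.0297], 0.77), ([0.3099, 0.1572, 0.0339], 0.69), ([0.4964, 0.1115, 0.0279], 0.67)]
t 3.35 pos [0.449  0.1117 0.2388] yaw_y -94.74 tilt [ 1.e-04  4.e-04 -1.e+00] F [ 0.4 -0.4 -0.2] M [-0.02  0.17  0.  ] op 0.999 q [-0.71  0.55  0.58  2.06 -0.48  0.67 -1.47]
```

View pics/w1.png

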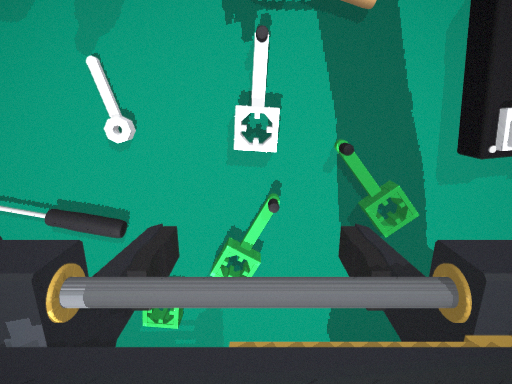

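The wrist view shows the aluminium lever: hub about (257,129), knob (262,33), with the arm nearly straight up the image. I'll fit the hub square and arm axis metrically.

```bash
cat >> h.py <<'E'
def rectify(img,K,E,z,c,half,res=0.0005):
    """top-down metric picture on plane z; pixel (i row, j col): x=c0+half-i*res, y=c1+half-j*res"""
    n=int(2*half/res)
    P=np.linalg.inv(E)[:3]
    H=K@np.stack([P[:,0]*-0+P[:,1]*-res, P[:,0]*-res, P[:,0]*(c[0]+half)+P[:,1]*(c[1]+half)+P[:,2]*z+P[:,3]],1)
    return cv2.warpPerspective(img,H,(n,n),flags=cv2.INTER_LINEAR|cv2.WARP_INVERSE_MAP)
E
python3 - <<'E'
from h import *
img=cv2.imread("pics/w1.png"); d=np.load("w1.npz");E,K=d["E"],d["K"]
c=(0.52,0.11);half=0.1
out=[]
for z in (0.028,0.012):
    w=rectify(img,K,E,z,c,half); hsv=cv2.cvtColor(w,cv2.COLOR_BGR2HSV)
    m=((hsv[...,1]<50)&(hsv[...,2]>150)).astype(np.uint8)*255
    cv2.imwrite(f"pics/r1_{int(z*1000)}.png",np.hstack([w,cv2.cvtColor(m,cv2.COLOR_GRAY2BGR)]))
    if z==0.028:
        mm=cv2.morphologyEx(m,cv2.MORPH_CLOSE,np.ones((61,61))); mm=cv2.morphologyEx(mm,cv2.MORPH_OPEN,np.ones((61,61)))
        cs,_=cv2.findContours(mm,cv2.RETR_EXTERNAL,cv2.CHAIN_APPROX_NONE); k=max(cs,key=cv2.contourArea)
        (u,v),sz,a=cv2.minAreaRect(k); print("hub",c[0]+half-v*.0005,c[1]+half-u*.0005,np.array(sz)*.0005,a)
    else:
        ys,xs=np.nonzero(m); X=c[0]+half-ys*.0005;Y=c[1]+half-xs*.0005
        s=(X>0.535)&(X<0.585)&(abs(Y-.11)<.03); f=np.polyfit(X[s],Y[s],1); print("arm angle deg",np.degrees(np.arctan(f[0])),"y at hub",np.polyval(f,0.4955))
E
```

```text
hub 0.4965 0.11225000000000002 [0.054  0.0495] 90.0
arm angle deg -8.224322088232165 y at hub 0.11212037781756044
```

View pics/r1_28.png

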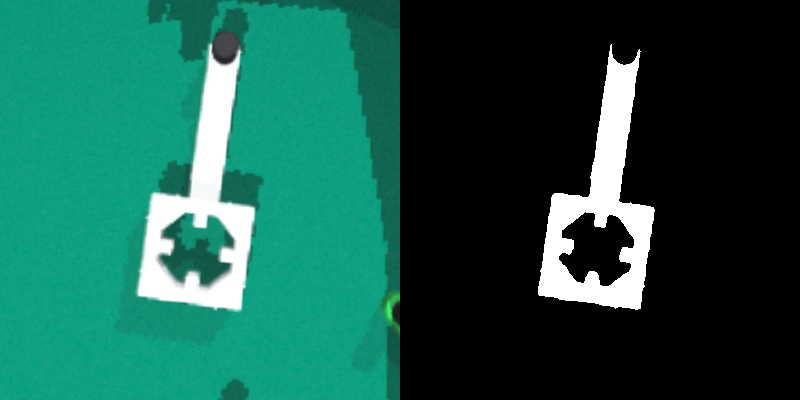

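```bash
python3 - <<'E'
from h import *
s=show(); row([0.494,0.1115,0.06],-98.2,s)
E
```

```text
t 3.35 pos [0.449  0.1117 0.2388] yaw_y -94.74 tilt [ 1.e-04  4.e-04 -1.e+00] F [ 0.4 -0.4 -0.2] M [-0.02  0.17  0.  ] op 0.999 q [-0.71  0.55  0.58  2.06 -0.48  0.67 -1.47]
row [0.0449, -0.0035, 0.1788] [-0.02, -0.0, 3.46]
```

Request:
carry_out:
  commands:
    - [0.045,-0.0035,0.03,0,0,3.5]
    - [0.045,-0.0035,0.07,0,0,3.5]
    - [0.045,-0.0035,0.11,0,0,3.5]
    - [0.045,-0.0035,0.14,0,0,3.5]
    - [0.045,-0.0035,0.155,0,0,3.5]
    - [0.045,-0.0035,0.155,0,0,3.5]
    - [0.045,-0.0035,0.155,0,0,3.5]

```text
clock: 4.05
tool_pos: [0.4944, 0.1112, 0.084]
eef_rot: [0.997, -0.072, 0.0, -0.0]
contact_force: [0.6, -0.2, 1.0]
opening: 1.003
```

```bash
python3 - <<'E'
from h import *
s=show()
p=r.snapshot("wrist"); cv2.imwrite("pics/w2.png",p["img"])
row([0.494,0.1115,0.005],-98.2,s)
E
```

```text
t 4.05 pos [0.4944 0.1112 0.084 ] yaw_y -98.31 tilt [ 3.e-04  2.e-04 -1.e+00] F [ 0.6 -0.2  1. ] M [-0.    0.19 -0.02] op 1.003 q [-0.5   0.83  0.32  2.06 -0.71  0.36 -1.32]
row [-0.0004, -0.0002, 0.079] [-0.01, -0.01, -0.11]
```

View pics/w2.png

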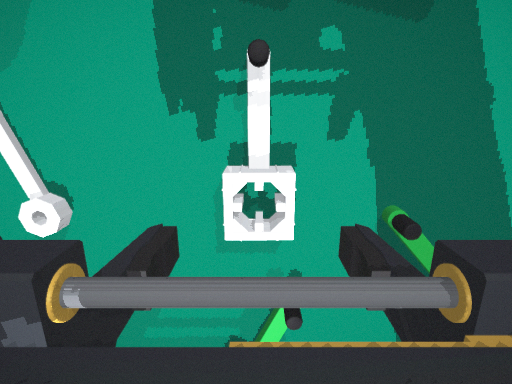

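Request:
carry_out:
  commands:
    - [0,0,0.03,0,0,0]
    - [0,0,0.055,0,0,0]
    - [0,0,0.07,0,0,0]
    - [0,0,0.078,0,0,0]
    - [0,0,0.079,0,0,0]
    - [0,0,0.079,0,0,0]

```text
clock: 4.7
tool_pos: [0.4947, 0.1115, 0.0055]
eef_rot: [0.997, -0.072, 0.001, -0.0]
contact_force: [0.8, -0.5, 0.3]
opening: 1.0
```

Request:
carry_out:
  commands:
    - [0,0,0,0,0,0]
    - [0,0,0,0,0,0]
    - [0,0,0,0,0,0]
    - [0,0,0,0,0,0]
    - [0,0,0,0,0,0]
    - [0,0,0,0,0,0]
    - [0,0,0,0,0,0]
    - [0,0,0,0,0,0]
  fingers: 255
  grip_force: 30

```text
clock: 5.5
tool_pos: [0.4941, 0.1114, 0.0048]
eef_rot: [0.997, -0.073, 0.0, -0.0]
contact_force: [0.2, 0.6, 3.1]
opening: 0.583
```

```bash
python3 - <<'E'
from h import *
s=show()
p=r.snapshot("wrist"); cv2.imwrite("pics/w3.png",p["img"])
E
```

```text
t 5.5 pos [0.4941 0.1114 0.0048] yaw_y -98.32 tilt [ 2.e-04  2.e-04 -1.e+00] F [0.2 0.6 3.1] M [-0.03  0.21 -0.  ] op 0.583 q [-0.4   0.97  0.14  2.06 -0.78  0.17 -1.26]
```

View pics/w3.png

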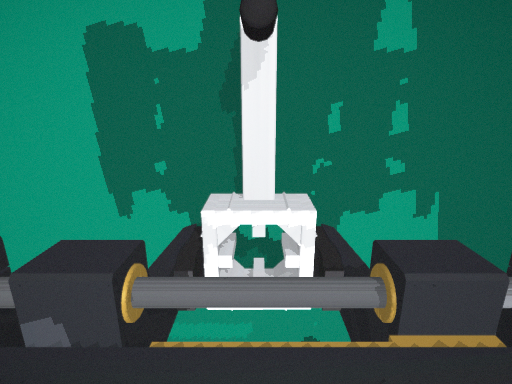

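```bash
python3 - <<'E'
from h import *
p=r.snapshot("wrist"); K=p["intrinsics"];E=p["tool_from_camera"]
zb=0.0048
for n,X in dict(edge_top=(.026,0,zb-.028),edge_bot=(.026,0,zb),spline_tip=(.0127,0,zb-.028),knobtop=(.104,0,zb-.034),sptipback=(-.0127,0,zb-.028), cornerL=(.026,-.026,zb-.028),cornerR=(.026,.026,zb-.028)).items():
    a=proj(np.array(X),K,E); b=proj(np.array(X)+[.001,0,0],K,E); print(n,np.round(a,1),"d/mm",np.round(b-a,2))
i=p["img"]; cv2.imwrite("pics/w3c.png",cv2.resize(i[180:320,180:340],None,fx=5,fy=4,interpolation=cv2.INTER_CUBIC))
s=show(); 
E
```

```text
edge_top [260.1 211.2] d/mm [ 0.   -2.14]
edge_bot [259.8 193.2] d/mm [ 0.  -1.8]
spline_tip [260.  238.8] d/mm [ 0.   -2.02]
knobtop [260.5   6.4] d/mm [ 0.01 -3.26]
sptipback [260.  287.5] d/mm [ 0.   -1.83]
cornerL [201.2 211.2] d/mm [-0.12 -2.14]
cornerR [318.9 211.2] d/mm [ 0.13 -2.14]
t 5.6 pos [0.4941 0.1114 0.0048] yaw_y -98.32 tilt [ 1.e-04  1.e-04 -1.e+00] F [-0.7  0.4  4.4] M [-0.05  0.21  0.02] op 0.586 q [-0.4   0.97  0.14  2.06 -0.78  0.17 -1.26]
```

View pics/w3c.png

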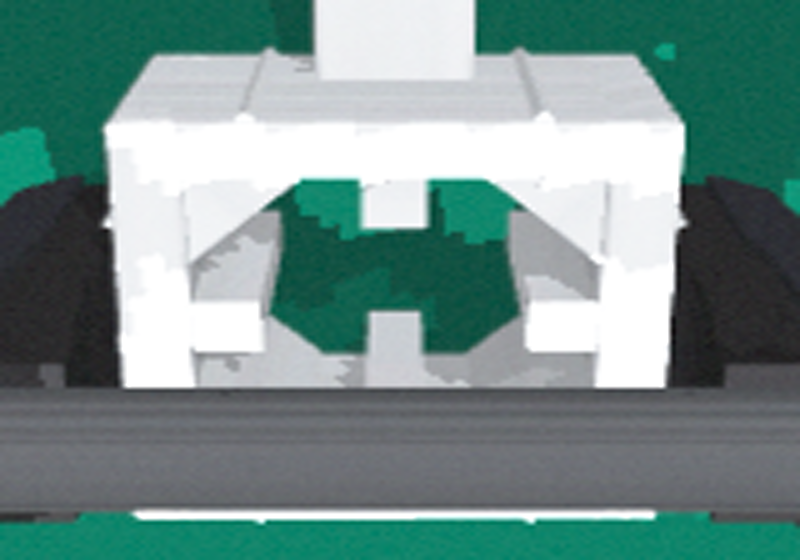

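Request:
carry_out:
  commands:
    - [0,0,-0.01,0,0,0]
    - [0,0,-0.03,0,0,0]
    - [0,0,-0.065,0,0,0]
    - [0,0,-0.1,0,0,0]
    - [0,0,-0.14,0,0,0]
    - [0,0,-0.175,0,0,0]
    - [0,0,-0.195,0,0,0]
    - [0,0,-0.195,0,0,0]

```text
clock: 6.4
tool_pos: [0.4952, 0.1116, 0.2022]
eef_rot: [0.997, -0.072, 0.002, -0.001]
contact_force: [0.8, -0.2, -2.1]
opening: 0.588
```

```bash
python3 - <<'E'
from h import *
s=show(); row([0.491,-0.231,0.2],-45,s)
E
```

```text
t 6.4 pos [0.4952 0.1116 0.2022] yaw_y -98.3 tilt [ 0.0047  0.0014 -1.    ] F [ 0.8 -0.2 -2.1] M [0.06 0.19 0.04] op 0.588 q [-0.65  0.66  0.56  1.98 -0.56  0.65 -1.44]
row [0.0453, 0.3397, 0.0017] [0.01, -0.29, -53.3]
```

Request:
carry_out:
  commands:
    - [0.004,0.03,0,0,0,-5]
    - [0.008,0.065,0,0,0,-10]
    - [0.013,0.1,0,0,0,-16]
    - [0.018,0.135,0,0,0,-22]
    - [0.023,0.17,0,0,0,-28]
    - [0.028,0.205,0,0,0,-34]
    - [0.032,0.24,0,0,0,-40]
    - [0.036,0.275,0,0,0,-46]
    - [0.041,0.31,0,0,0,-51]
    - [0.044,0.33,0,0,0,-53.3]
    - [0.045,0.34,0,0,0,-53.3]
    - [0.045,0.34,0,0,0,-53.3]

```text
clock: 7.6
tool_pos: [0.4884, -0.2323, 0.1986]
eef_rot: [0.925, 0.381, -0.001, -0.001]
contact_force: [0.1, -0.1, -2.6]
opening: 0.586
```

Request:
carry_out:
  commands:
    - [0,0,0,0,0,0]
    - [0,0,0,0,0,0]

```text
clock: 7.8
tool_pos: [0.4896, -0.2293, 0.1993]
eef_rot: [0.923, 0.384, -0.0, -0.001]
contact_force: [-0.4, -0.3, -1.9]
opening: 0.588
```

```bash
python3 - <<'E'
from h import *
s=show()
p=r.snapshot("wrist"); cv2.imwrite("pics/w4.png",p["img"])
E=wcam(s,p);K=p["intrinsics"]; np.savez("w4.npz",E=E,K=K)
for l in ["unit","seat","shaft_nose","post"]:
    print(l,[(np.round(d["xyz"],4).tolist(),round(d["p"],2)) for d in r.spot_point(p,l)][:2])
for l in ["lever","lever_bore","lever_tip"]:
    print(l,[(np.round(np.linalg.inv(np.vstack([np.c_[yaw(s)[1],s["tool_pos"]],[0,0,0,1]]))@np.append(d["xyz"],1),4).tolist(),round(d["p"],2)) for d in r.spot_point(p,l)][:2])
E
```

```text
t 7.8 pos [ 0.4896 -0.2293  0.1993] yaw_y -44.87 tilt [-8.0e-04  1.8e-03 -1.0e+00] F [-0.4 -0.3 -1.9] M [-0.07  0.15  0.04] op 0.588 q [ 0.24  0.64  0.19  1.87 -0.19  0.64 -0.24]
unit [([0.5606, -0.2305, -0.0008], 0.75), ([0.4886, -0.2298, 0.2234], 0.54)]
seat [([0.5585, -0.2308, 0.0569], 0.73)]
shaft_nose [([0.5592, -0.2331, 0.0853], 0.87), ([0.4867, -0.2289, 0.1917], 0.31)]
post [([0.6093, -0.2912, 0.0722], 0.59)]
lever [([0.0003, -0.0003, 0.0071, 1.0], 0.89), ([0.0426, -0.2066, 0.1982, 1.0], 0.81)]
lever_bore [([0.0394, -0.2012, 0.1739, 1.0], 0.9), ([-0.0012, 0.0003, -0.026, 1.0], 0.87)]
lever_tip [([0.1413, -0.1899, 0.1924, 1.0], 0.71), ([0.1011, 0.0042, -0.0055, 1.0], 0.69)]
```

View pics/w4.png

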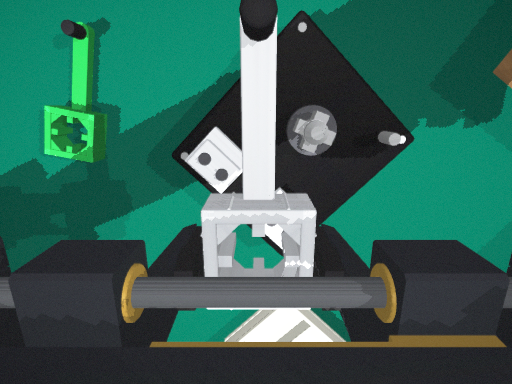

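```bash
python3 - <<'E'
from h import *
img=cv2.imread("pics/w4.png"); d=np.load("w4.npz");E,K=d["E"],d["K"]
o=[]
for z in (0.057,0.075,0.085):
    w=rectify(img,K,E,z,(0.56,-0.231),0.032,0.00016); 
    for k in range(0,401,50): cv2.line(w,(k,0),(k,4),(0,0,255),1); cv2.line(w,(0,k),(4,k),(0,0,255),1)
    cv2.circle(w,(200,200),2,(0,0,255),-1); o.append(w)
cv2.imwrite("pics/r4.png",np.hstack(o[:2]))
cv2.imwrite("pics/r4b.png",o[2])
w=rectify(img,K,E,0.045,(0.54,-0.231),0.13,0.0005);cv2.imwrite("pics/r4box.png",w)
E
```

```text
(no output)
```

View pics/r4.png

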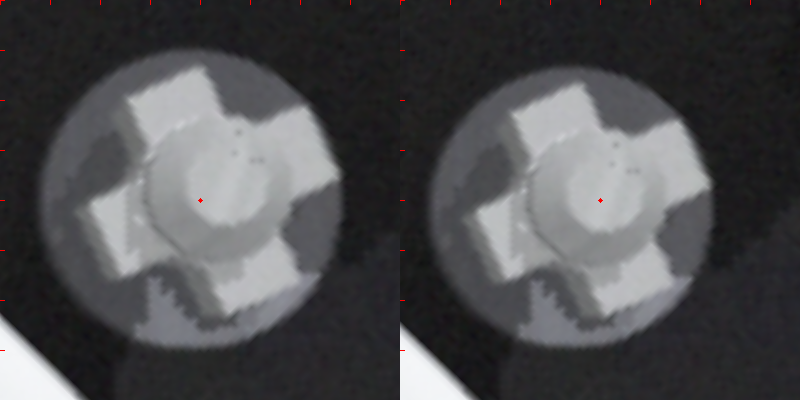

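View pics/r4b.png

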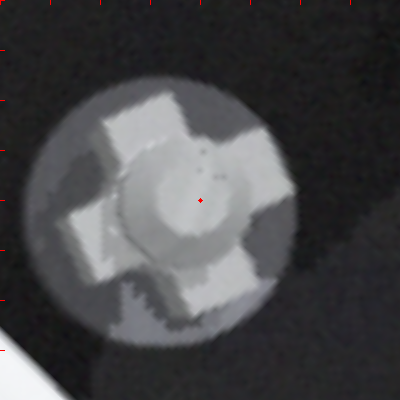

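View pics/r4box.png

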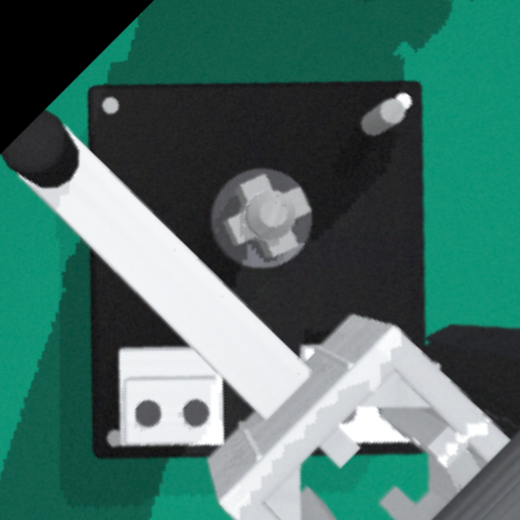

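The rectified view gives these values:
- The shaft axis is at about (0.560, -0.230), and the spline, nose and collar centres agree within 0.3 mm.
- The shaft's outward splines are at about 24° mod 90, so the lever's inward splines mesh at about 69° (left half).
- The unit's yaw is about +0.7°.

Next I'll move over the shaft with the arm at 69°.

```bash
python3 - <<'E'
from h import *
s=show(); row([0.5601,-0.2297,0.115],-20.8,s)
E
```

```text
t 8.2 pos [ 0.4896 -0.2313  0.1998] yaw_y -44.99 tilt [ 2.e-04  1.e-04 -1.e+00] F [ 0.6 -0.5 -2.7] M [-0.09  0.11 -0.03] op 0.586 q [ 0.24  0.64  0.19  1.87 -0.19  0.64 -0.23]
row [0.051, 0.0487, 0.0848] [0.01, -0.01, -24.19]
```

```bash
python3 - <<'E'
from h import *
s=show()
p=r.snapshot("wrist"); cv2.imwrite("pics/w5.png",p["img"])
E=wcam(s,p);K=p["intrinsics"]; np.savez("w5.npz",E=E,K=K); img=p["img"]
o=[]
for z in (0.057,0.075):
    w=rectify(img,K,E,z,(0.56,-0.231),0.032,0.00016); 
    cv2.circle(w,(200,200),2,(0,0,255),-1); o.append(w)
cv2.imwrite("pics/r5.png",np.hstack(o[:2]))
E
```

```text
t 8.2 pos [ 0.4896 -0.2313  0.1998] yaw_y -44.99 tilt [ 2.e-04  1.e-04 -1.e+00] F [ 0.6 -0.5 -2.7] M [-0.09  0.11 -0.03] op 0.586 q [ 0.24  0.64  0.19  1.87 -0.19  0.64 -0.23]
```

View pics/r5.png

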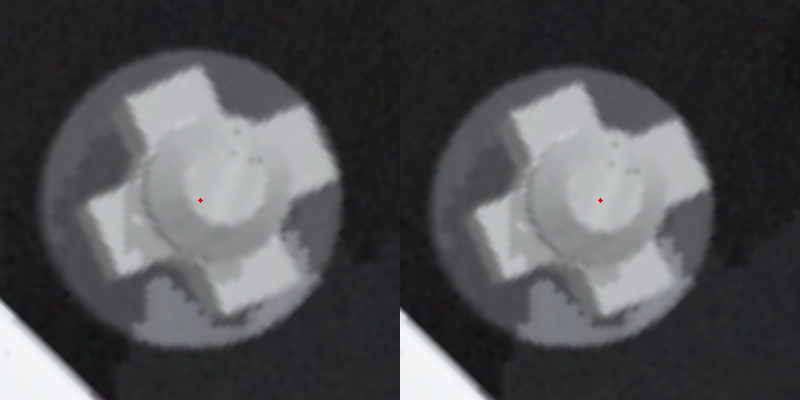

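Same result after settling. The shaft axis is (0.5601, -0.2297).

Request:
carry_out:
  commands:
    - [0.017,0.016,0,0,0,-8]
    - [0.034,0.032,0,0,0,-16]
    - [0.051,0.0487,0.01,0,0,-24.2]
    - [0.051,0.0487,0.035,0,0,-24.2]
    - [0.051,0.0487,0.06,0,0,-24.2]
    - [0.051,0.0487,0.08,0,0,-24.2]
    - [0.051,0.0487,0.085,0,0,-24.2]
    - [0.051,0.0487,0.085,0,0,-24.2]
    - [0.051,0.0487,0.085,0,0,-24.2]
    - [0.051,0.0487,0.085,0,0,-24.2]

```text
clock: 9.25
tool_pos: [0.5608, -0.2303, 0.116]
eef_rot: [0.823, 0.568, 0.001, 0.001]
contact_force: [0.4, -0.3, -2.0]
opening: 0.585
```

```bash
python3 - <<'E'
from h import *
s=show(); row([0.5601,-0.2297,0.1],-20.8,s)
p=r.snapshot("wrist"); cv2.imwrite("pics/w6.png",p["img"])
q=r.snapshot("side"); cv2.imwrite("pics/s6.png",cv2.resize(q["img"][200:340,220:380],None,fx=5,fy=4))
E
```

```text
t 9.25 pos [ 0.5608 -0.2303  0.116 ] yaw_y -20.82 tilt [ 2.3e-03 -8.0e-04 -1.0e+00] F [ 0.4 -0.3 -2. ] M [-0.08  0.09  0.04] op 0.585 q [ 0.28  0.83  0.06  1.74 -0.08  0.58  0.03]
row [0.0003, -0.0009, 0.016] [0.14, -0.0, -0.02]
```

View pics/w6.png

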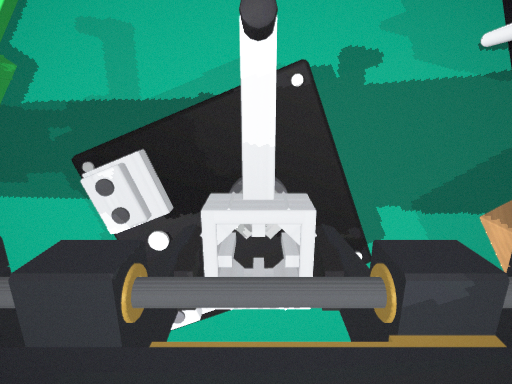

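View pics/s6.png

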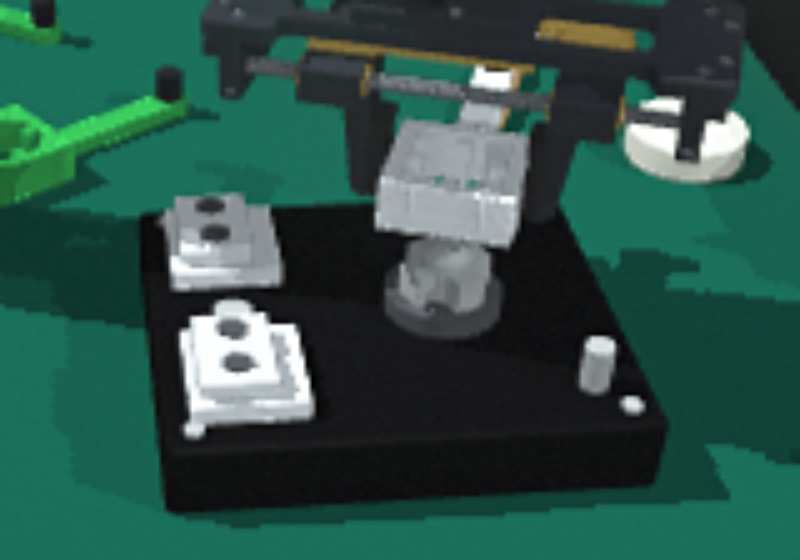

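The lever is over the shaft in both views. I'll lower the bore over the nose, stopping just above the spline tops.

Request:
carry_out:
  commands:
    - [0,0,0.004,0,0,0]
    - [0,0,0.008,0,0,0]
    - [0,0,0.012,0,0,0]
    - [0,0,0.016,0,0,0]
    - [0,0,0.02,0,0,0]
    - [0,0,0.024,0,0,0]
    - [0,0,0.028,0,0,0]
    - [0,0,0.031,0,0,0]
    - [0,0,0.031,0,0,0]
    - [0,0,0.031,0,0,0]

```text
clock: 10.35
tool_pos: [0.56, -0.2299, 0.0837]
eef_rot: [0.823, 0.568, 0.0, -0.0]
contact_force: [0.5, 0.3, -2.5]
opening: 0.583
```

```bash
python3 - <<'E'
from h import *
s=show(); row([0.5601,-0.2297,0.084],-20.8,s)
E
```

```text
t 10.35 pos [ 0.56   -0.2299  0.0837] yaw_y -20.81 tilt [-0.e+00  1.e-04 -1.e+00] F [ 0.5  0.3 -2.5] M [-0.09  0.07 -0.  ] op 0.583 q [ 0.28  0.88  0.06  1.75 -0.09  0.52  0.03]
row [0.0003, 0.0, -0.0003] [-0.0, -0.0, -0.01]
```

Request:
carry_out:
  commands:
    - [0,0,0.001,0,0,0]
    - [0,0,0.002,0,0,0]
    - [0,0,0.003,0,0,0]
    - [0,0,0.004,0,0,0]
    - [0,0,0.005,0,0,0]
    - [0,0,0.005,0,0,0]

```text
clock: 10.95
tool_pos: [0.5601, -0.2302, 0.0786]
eef_rot: [0.823, 0.568, 0.0, 0.0]
contact_force: [0.5, -0.2, -2.5]
opening: 0.585
```

Below the spline tops (0.080) with no force, so it may be meshing already. I'll continue in small steps.

Request:
carry_out:
  commands:
    - [0,0,0.001,0,0,0]
    - [0,0,0.002,0,0,0]
    - [0,0,0.003,0,0,0]
    - [0,0,0.003,0,0,0]

```text
clock: 11.35
tool_pos: [0.5601, -0.2302, 0.0756]
eef_rot: [0.823, 0.568, 0.0, 0.0]
contact_force: [0.6, -1.7, -2.0]
opening: 0.586
```

Request:
carry_out:
  commands:
    - [0,0,0.001,0,0,0]
    - [0,0,0.002,0,0,0]
    - [0,0,0.003,0,0,0]
    - [0,0,0.004,0,0,0]
    - [0,0,0.005,0,0,0]
    - [0,0,0.006,0,0,0]
    - [0,0,0.006,0,0,0]

```text
clock: 12.05
tool_pos: [0.5601, -0.2302, 0.0696]
eef_rot: [0.823, 0.568, 0.0, 0.0]
contact_force: [1.3, -2.4, -1.8]
opening: 0.587
```

```bash
python3 - <<'E'
from h import *
s=show(); row([0.5601,-0.2297,0.062],-20.8,s)
E
```

```text
t 12.05 pos [ 0.5601 -0.2302  0.0696] yaw_y -20.82 tilt [ 5.e-04 -4.e-04 -1.e+00] F [ 1.3 -2.4 -1.8] M [-0.63 -0.19  0.  ] op 0.587 q [ 0.28  0.9   0.05  1.75 -0.09  0.49  0.03]
row [0.0005, -0.0002, 0.0076] [0.03, 0.01, -0.02]
```

Request:
carry_out:
  commands:
    - [-0.0004,0.0004,0.001,0,0,0]
    - [-0.0004,0.0004,0.002,0,0,0]
    - [-0.0004,0.0004,0.003,0,0,0]
    - [-0.0004,0.0004,0.004,0,0,0]
    - [-0.0004,0.0004,0.005,0,0,0]
    - [-0.0004,0.0004,0.0055,0,0,0]
    - [-0.0004,0.0004,0.0055,0,0,0]

```text
clock: 12.75
tool_pos: [0.5601, -0.2304, 0.0641]
eef_rot: [0.823, 0.568, -0.0, -0.0]
contact_force: [0.7, -1.9, -0.5]
opening: 0.586
```

```bash
python3 - <<'E'
from h import *
s=show(); row([0.5601,-0.2297,0.062],-20.8,s)
E
```

```text
t 12.75 pos [ 0.5601 -0.2304  0.0641] yaw_y -20.81 tilt [-2.e-04  1.e-04 -1.e+00] F [ 0.7 -1.9 -0.5] M [-0.5  -0.07  0.01] op 0.586 q [ 0.29  0.91  0.05  1.75 -0.09  0.48  0.03]
row [0.0007, -0.0003, 0.0021] [-0.01, -0.0, -0.01]
```

Request:
carry_out:
  commands:
    - [0,0,0.0005,0,0,0]
    - [0,0,0.001,0,0,0]
    - [0,0,0.0015,0,0,0]
    - [0,0,0.002,0,0,0]
    - [0,0,0.002,0,0,0]

```text
clock: 13.25
tool_pos: [0.5602, -0.2304, 0.0621]
eef_rot: [0.823, 0.568, 0.0, -0.0]
contact_force: [1.8, -0.8, -2.0]
opening: 0.587
```

Request:
carry_out:
  commands:
    - [0,0,0.0005,0,0,0]
    - [0,0,0.001,0,0,0]
    - [0,0,0.001,0,0,0]

```text
clock: 13.55
tool_pos: [0.5602, -0.2304, 0.0619]
eef_rot: [0.823, 0.568, 0.0, 0.0]
contact_force: [-0.6, -1.1, 4.3]
opening: 0.584
```

Seated: TCP stops at 0.0619, with about 6 N down onto the collar. I'll take one look to confirm, then swing.

```bash
python3 - <<'E'
from h import *
q=r.snapshot("side"); cv2.imwrite("pics/s7.png",cv2.resize(q["img"][200:340,220:380],None,fx=5,fy=4))
s=show()
E
```

```text
t 13.6 pos [ 0.5602 -0.2304  0.0619] yaw_y -20.81 tilt [ 1.e-04  1.e-04 -1.e+00] F [-0.8 -1.7  5.1] M [-0.18  0.22 -0.04] op 0.587 q [ 0.29  0.91  0.05  1.75 -0.09  0.48  0.03]
```

View pics/s7.png

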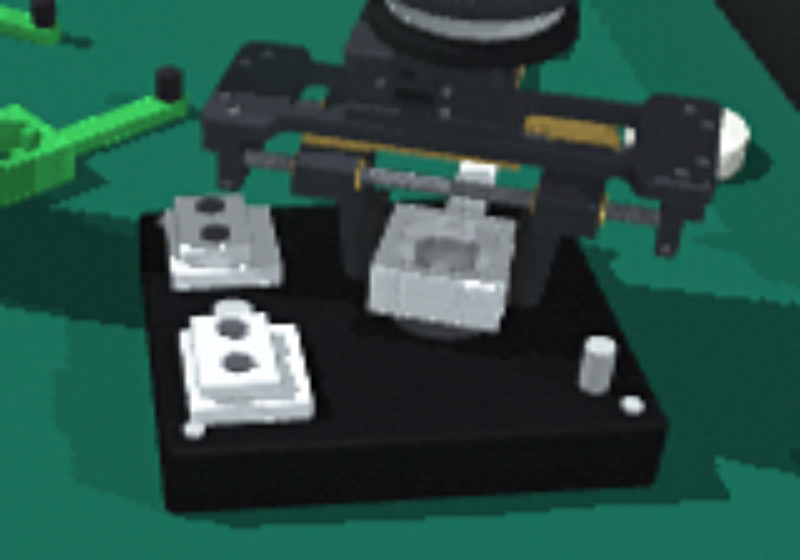

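Request:
carry_out:
  commands:
    - [0,0,-0.0006,0,0,0]
    - [0,0,-0.0006,0,0,3]
    - [0,0,-0.0006,0,0,7]
    - [0,0,-0.0006,0,0,11]
    - [0,0,-0.0006,0,0,15]
    - [0,0,-0.0006,0,0,19]
    - [0,0,-0.0006,0,0,23]
    - [0,0,-0.0006,0,0,27]
    - [0,0,-0.0006,0,0,30]
    - [0,0,-0.0006,0,0,30]

```text
clock: 14.6
tool_pos: [0.5603, -0.2309, 0.0619]
eef_rot: [0.942, 0.335, 0.0, 0.001]
contact_force: [0.5, -1.9, 1.3]
opening: 0.592
```

```bash
python3 - <<'E'
from h import *
s=show(); row([0.5601,-0.2303,0.062],-129,s)
E
```

```text
t 14.6 pos [ 0.5603 -0.2309  0.0619] yaw_y -50.81 tilt [ 4.e-04 -1.e-03 -1.e+00] F [ 0.5 -1.9  1.3] M [-0.56  0.07  0.1 ] op 0.592 q [ 0.22  0.92  0.17  1.76 -0.3   0.49 -0.3 ]
row [0.0002, -0.0006, -0.0001] [0.06, -0.02, 78.19]
```

The picture shows the hub down on the collar and the swing is going smoothly. I'll continue.

Request:
carry_out:
  commands:
    - [0,0,0,0,0,4]
    - [0,0,0,0,0,9]
    - [0,0,0,0,0,14]
    - [0,0,0,0,0,19]
    - [0,0,0,0,0,24]
    - [0,0,0,0,0,28]
    - [0,0,0,0,0,32]
    - [0,0,0,0,0,36]
    - [0,0,0,0,0,38]
    - [0,0,0,0,0,38]

```text
clock: 15.6
tool_pos: [0.5603, -0.2308, 0.0619]
eef_rot: [1.0, 0.011, 0.0, 0.0]
contact_force: [-0.9, -2.4, 2.4]
opening: 0.585
```

```bash
python3 - <<'E'
from h import *
s=show(); row([0.5601,-0.2303,0.062],-129,s)
E
```

```text
t 15.6 pos [ 0.5603 -0.2308  0.0619] yaw_y -88.77 tilt [ 4.e-04 -7.e-04 -1.e+00] F [-0.9 -2.4  2.4] M [-0.54  0.1   0.1 ] op 0.585 q [ 0.13  0.94  0.33  1.76 -0.55  0.53 -0.73]
row [-0.0002, -0.0005, -0.0001] [0.03, -0.03, 40.23]
```

Request:
carry_out:
  commands:
    - [0,0,0,0,0,4]
    - [0,0,0,0,0,8]
    - [0,0,0,0,0,12]
    - [0,0,0,0,0,16]
    - [0,0,0,0,0,20]
    - [0,0,0,0,0,24]
    - [0,0,0,0,0,28]
    - [0,0,0,0,0,31]
    - [0,0,0,0,0,33]
    - [0,0,0,0,0,34]
    - [0,0,0,0,0,34]

```text
clock: 16.7
tool_pos: [0.5603, -0.2307, 0.0619]
eef_rot: [0.959, -0.282, 0.0, 0.0]
contact_force: [-0.6, -3.3, 3.5]
opening: 0.587
```

```bash
python3 - <<'E'
from h import *
s=show(); row([0.5601,-0.2303,0.062],-129,s)
p=r.snapshot("wrist"); cv2.imwrite("pics/w8.png",p["img"])
E
```

```text
t 16.7 pos [ 0.5603 -0.2307  0.0619] yaw_y -122.79 tilt [ 4.e-04 -4.e-04 -1.e+00] F [-0.6 -3.3  3.5] M [-0.58  0.1   0.15] op 0.587 q [ 0.05  0.98  0.48  1.77 -0.76  0.6  -1.14]
row [-0.0004, -0.0002, -0.0001] [0.01, -0.03, 6.21]
```

View pics/w8.png

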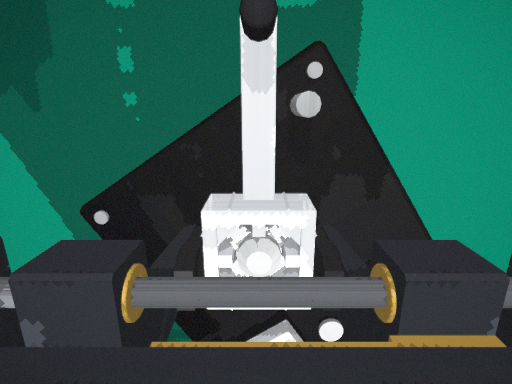

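The arm is about 7 mm from the post (post at px (307,103), arm edge at u≈277). Now the slow approach, watching the moment about z, which is 0.15 N m while freely dragging.

Request:
carry_out:
  commands:
    - [0,0,0,0,0,1]
    - [0,0,0,0,0,2]
    - [0,0,0,0,0,3]
    - [0,0,0,0,0,4]
    - [0,0,0,0,0,5]
    - [0,0,0,0,0,5]

```text
clock: 17.35
tool_pos: [0.5603, -0.2307, 0.0619]
eef_rot: [0.946, -0.324, 0.0, 0.0]
contact_force: [0.3, -3.6, 2.2]
opening: 0.586
```

```bash
python3 - <<'E'
from h import *
s=show()
E
```

```text
t 17.35 pos [ 0.5603 -0.2307  0.0619] yaw_y -127.87 tilt [ 3.e-04 -4.e-04 -1.e+00] F [ 0.3 -3.6  2.2] M [-0.74  0.04  0.1 ] op 0.586 q [ 0.04  0.98  0.51  1.77 -0.78  0.61 -1.2 ]
```

Request:
carry_out:
  commands:
    - [0,0,0,0,0,0.5]
    - [0,0,0,0,0,1]
    - [0,0,0,0,0,1.5]
    - [0,0,0,0,0,1.5]

```text
clock: 17.75
tool_pos: [0.5603, -0.2307, 0.0619]
eef_rot: [0.942, -0.337, 0.0, 0.0]
contact_force: [1.1, -4.6, 2.4]
opening: 0.588
```

```bash
python3 - <<'E'
from h import *
s=show()
p=r.snapshot("wrist"); cv2.imwrite("pics/w9.png",cv2.resize(p["img"][0:230,200:360],None,fx=4,fy=2.6))
E
```

```text
t 17.75 pos [ 0.5603 -0.2307  0.0619] yaw_y -129.34 tilt [ 4.e-04 -4.e-04 -1.e+00] F [ 1.1 -4.6  2.4] M [-0.82  0.02  0.21] op 0.588 q [ 0.04  0.98  0.51  1.77 -0.79  0.61 -1.22]
```

View pics/w9.png

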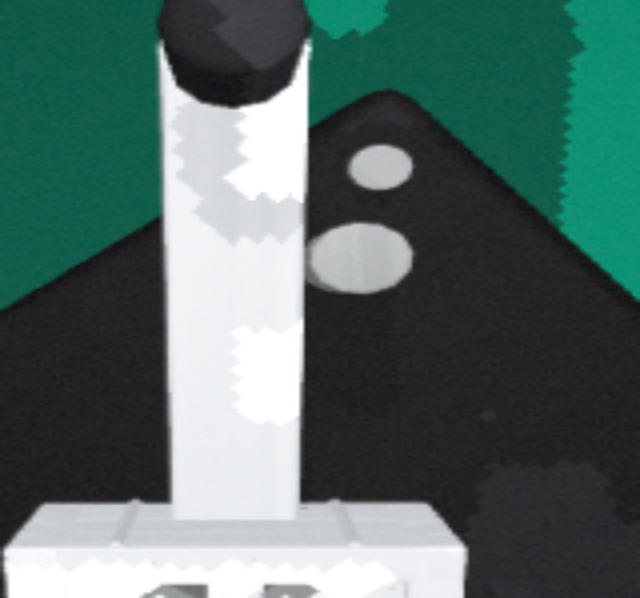

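Request:
carry_out:
  commands:
    - [0,0,0,0,0,0.3]
    - [0,0,0,0,0,0.6]
    - [0,0,0,0,0,0.9]
    - [0,0,0,0,0,0.9]

```text
clock: 18.2
tool_pos: [0.5604, -0.2306, 0.0619]
eef_rot: [0.939, -0.343, 0.0, 0.0]
contact_force: [0.2, -5.2, 2.7]
opening: 0.589
```

```bash
python3 - <<'E'
from h import *
s=show()
E
```

```text
t 18.2 pos [ 0.5604 -0.2306  0.0619] yaw_y -130.11 tilt [ 2.e-04 -5.e-04 -1.e+00] F [ 0.2 -5.2  2.7] M [-0.99 -0.03  1.  ] op 0.589 q [ 0.04  0.98  0.52  1.77 -0.8   0.61 -1.23]
```

Contact: the moment about z rose to 1.0 N m (about 11 N at the post) with the arm at -40.1°, matching the expected -0.70 rad. I'll relax slightly, then open partway.

Request:
carry_out:
  commands:
    - [0,0,0,0,0,-0.3]
    - [0,0,0,0,0,-0.4]
    - [0,0,0,0,0,-0.4]

```text
clock: 18.5
tool_pos: [0.5604, -0.2306, 0.0619]
eef_rot: [0.94, -0.341, 0.0, -0.0]
contact_force: [1.6, -4.9, 3.7]
opening: 0.591
```

Request:
carry_out:
  commands:
    - [0,0,0,0,0,0]
    - [0,0,0,0,0,0]
    - [0,0,0,0,0,0]
    - [0,0,0,0,0,0]
    - [0,0,0,0,0,0]
  fingers: 70

```text
clock: 19.0
tool_pos: [0.5599, -0.2298, 0.0615]
eef_rot: [0.94, -0.34, -0.001, -0.0]
contact_force: [-0.3, 0.2, -0.6]
opening: 0.724
```

```bash
python3 - <<'E'
from h import *
s=show()
p=r.snapshot("wrist"); cv2.imwrite("pics/w10.png",p["img"])
E
```

```text
t 19.0 pos [ 0.5599 -0.2298  0.0615] yaw_y -129.81 tilt [-7.0e-04  1.1e-03 -1.0e+00] F [-0.3  0.2 -0.6] M [ 0.06  0.17 -0.02] op 0.724 q [ 0.04  0.98  0.51  1.77 -0.79  0.61 -1.23]
```

View pics/w10.png

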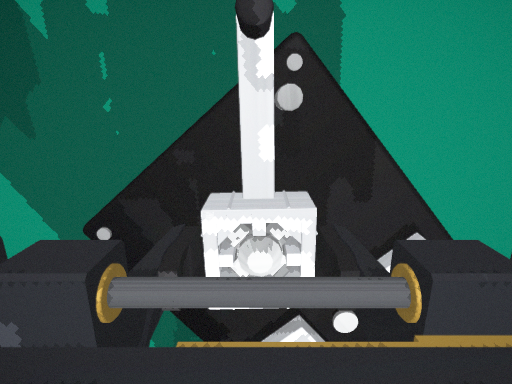

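Released, with the arm against the post at px (277–290, 97). I'll lift straight up, clear of the hub.

Request:
carry_out:
  commands:
    - [0,0,-0.005,0,0,0]
    - [0,0,-0.015,0,0,0]
    - [0,0,-0.035,0,0,0]
    - [0,0,-0.06,0,0,0]
    - [0,0,-0.09,0,0,0]
    - [-0.02,0,-0.12,0,0,0]
    - [-0.04,0,-0.14,0,0,0]
    - [-0.04,0,-0.14,0,0,0]
    - [-0.04,0,-0.14,0,0,0]

```text
clock: 19.95
tool_pos: [0.53, -0.2048, 0.2024]
eef_rot: [0.94, -0.34, 0.001, -0.0]
contact_force: [0.8, -0.2, -0.4]
opening: 0.724
```

```bash
python3 - <<'E'
from h import *
s=show()
p=r.snapshot("wrist"); cv2.imwrite("pics/w11.png",p["img"]); E=wcam(s,p);K=p["intrinsics"]
for l in ["lever","lever_bore","lever_tip","seat","post"]:
    print(l,[(np.round(d["xyz"],4).tolist(),round(d["p"],2)) for d in r.spot_point(p,l)][:3])
w=rectify(p["img"],K,E,0.069,(0.575,-0.25),0.09,0.0004); cv2.imwrite("pics/r11.png",w)
w=rectify(p["img"],K,E,0.085,(0.56,-0.23),0.035,0.000175); cv2.imwrite("pics/r11b.png",w)
q=r.snapshot("side"); cv2.imwrite("pics/s11.png",cv2.resize(q["img"][200:340,220:380],None,fx=5,fy=4))
q=r.snapshot("top"); print("plain",[(np.round(d["xyz"],4).tolist(),round(d["p"],2)) for d in r.spot_point(q,"plain_lever")][:2])
cv2.imwrite("pics/r11c.png",np.hstack([cv2.imread("pics/r11.png")[:400,:400],w[:400,:400]]))
E
```

```text
t 19.95 pos [ 0.53   -0.2048  0.2024] yaw_y -129.79 tilt [ 1.7e-03 -2.0e-04 -1.0e+00] F [ 0.8 -0.2 -0.4] M [ 0.05  0.22 -0.  ] op 0.724 q [-0.09  0.76  0.68  1.81 -0.65  0.81 -1.34]
lever [([0.5619, -0.2315, 0.0519], 0.78), ([0.3764, -0.0535, -0.0004], 0.61)]
lever_bore [([0.559, -0.2289, 0.0864], 0.93), ([0.3745, -0.0548, 0.0297], 0.86)]
lever_tip [([0.4553, 0.0055, 0.0095], 0.96), ([0.6405, -0.2952, 0.0642], 0.56)]
seat [([0.5577, -0.2271, 0.056], 0.94)]
post [([0.6107, -0.287, 0.0721], 0.59)]
plain []
```

View pics/r11.png

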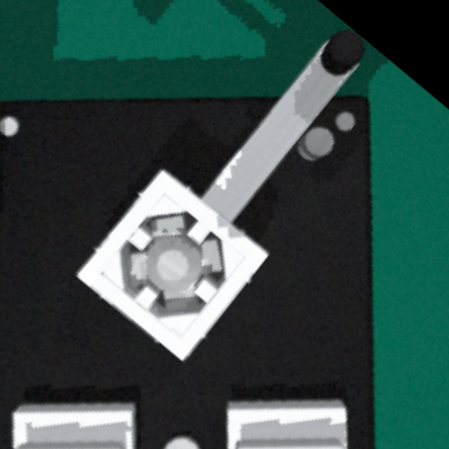

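View pics/r11b.png

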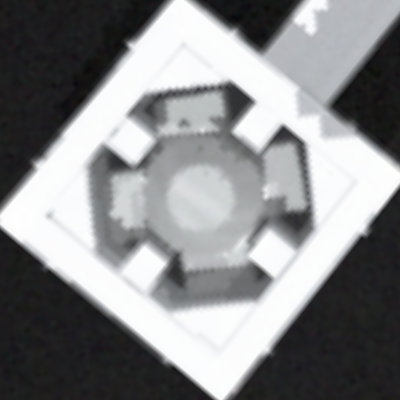

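View pics/s11.png

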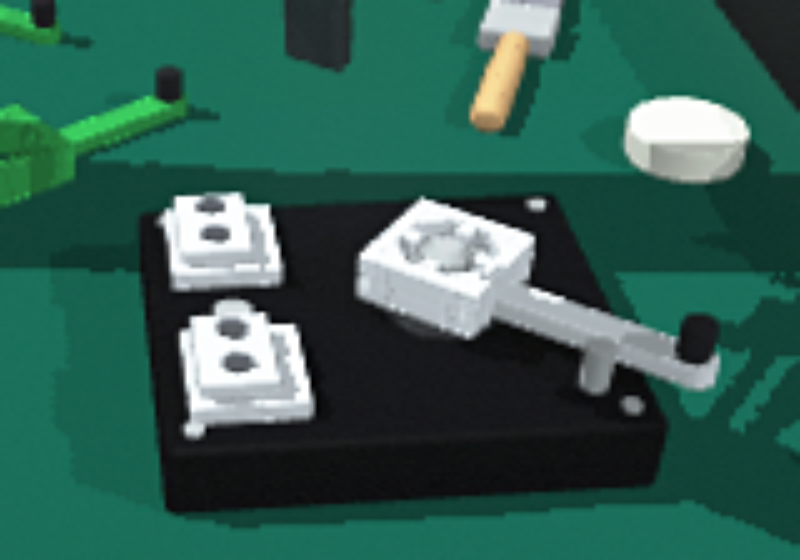

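The lever is fully seated with the nose concentric in the bore (within about 0.5 mm), and the arm is on the post at about -40°. The gripper is clear. Handing in.

```bash
python3 - <<'E'
from h import *
show(); print(r.finish_job())
E
```

```text
t 20.4 pos [ 0.5294 -0.2051  0.2014] yaw_y -129.83 tilt [-6.e-04  0.e+00 -1.e+00] F [ 0.2  0.9 -0.2] M [ 0.03  0.08 -0.01] op 0.729 q [-0.09  0.76  0.68  1.81 -0.65  0.81 -1.34]
the job is handed in; nothing more can be done
None
```

The clamp lever is seated on the splined shaft, swung clockwise onto the stop post and released, and I handed the job in at about 20 s of the 72 s allowed. The hand-in reported no verdict.

- **Seating:** I read the shaft's spline angle from the wrist camera (about 24°) and set the arm to 69°, in the left half. The lever then slid down without any searching by feel. The tool stopped where the underside works out at about 57 mm, the collar's height. It was pressing down with about 6 N, and sideways forces stayed under 3 N on the way down.
- **Swing:** I turned it about 109° clockwise until the moment about the vertical rose from about 0.2 to 1.0 N m, roughly 11 N at the post. The tool then read an arm angle of -40.1°, which is the expected -0.70 rad. I eased off 0.4°, opened the gripper and lifted clear.
- **Last pictures:** The hub sits level on the collar, with the bore centred on the nose to within about 0.5 mm. The arm looks to be touching the post, with at most about 1 mm of gap. The lever_tip detection put the tip at about y -0.065 m and x +0.080 m from the seat, inside both limits.
- **Failed check:** The final top picture gave no detection of the small plain lever, so I have no end measurement for it. The arm never went near it.

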